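Unlatch the bench shear and raise its lever

TASK

Open the bench shear so that it is ready to load: with a fingertip swing its red-knobbed latch fully aside, then push the lever up from under its black cross grip, past its balance point, until the counterweight takes over and the lever stays raised against its stop. Push steadily, never fling the lever, do not clamp the grip in the gripper, and leave the things lying about where they are; finish clear of everything.

Things in the scene. Friction and masses are not known exactly. Their poses are not given: they have to be found in the camera images.
- shear: Bench lever shear (hand guillotine), screwed down, front end to the robot's left, lever on the side nearest the robot. Grey bed, top at 36 mm. Origin on the bench; +x runs from its front end to the rear, +y to the left seen from the front, z up. In this frame (mm) the bed spans x -150 to 230, y -120 to 120; the lever stands just outside its -y edge; a 14 mm high fence crosses the bed at x 95.
- lever_hinge (a point): The lever's pivot, at x 100, y -128, z 80 mm in the shear's frame. The hinge axis is the shear's y axis. It does not move.
- lever_grip (a point): Centre of the lever's black cross grip: cylinder 28 mm thick (31 at its end collars), 100 mm long, parallel to the hinge axis, right (-y) of the lever, near end 19 mm from its flank. Lever down: 262 mm in front of (-x) and 75 mm above the hinge, 155 mm over the bench, nothing under it. Push it from below and in front, fingers slanting some 45 degrees down and forward under it.
- lever (a joint): Lever angle, rad: 0 = shut (down); grows as the grip rises and swings to the rear; 0.95 = stop, fully raised, counterweight on its buffer. Green arm with blade; steel weight 60 mm thick on a horn above the pivot. Balance point 0.5 to 0.8 (varies): below it the lever falls shut, past it it sinks to 0.95 by itself and stays. From shut it takes 2.5 to 4 N up at the grip, less as it rises.
- latch (a joint): Latch angle, rad, about an upright pivot: 0 = across, its steel catch over a pin on the lever, which then cannot rise; grows as the knob goes to the rear (clockwise from above); 1.3 = stop, fully aside. Starts between 0 and 0.15. The pin is free from about 0.7 on. It stays where it is left; about 1.2 N at the knob turns it.
- latch_pivot (a point): The latch's pivot, at x -80, y -70, z 82 mm in the shear's frame (underside of the latch plate). It does not move.
- latch_knob (a point): Middle of the latch's upright red knob, 16 mm thick, 30 mm high (89 to 119 mm over the bench; this point 104), 50 mm from the latch pivot. At angle 0 it is on the pivot's left (shear +y) and is pushed to the rear (shear +x). The steel latch plate under it is 14 mm wide, 7 mm thick, its top at 89 mm, its end 8 mm beyond the knob's axis.
- offcut: Bystander: loose dark wood offcut 90 x 80 x 6 mm lying on the shear's bed; origin under its centre. Leave it.
- solder_reel: Bystander: upright black reel of silvery solder, 60 mm in diameter, 60 mm high, beside the lever, behind the grip; origin under its centre. Leave it.
- screwdriver: Bystander: screwdriver with orange handle, 170 mm long, about 25 mm thick, lying crosswise before the bed's front edge; origin under its middle. Leave it.

How it is judged:
By the outcome, as a careful person would: the job done as asked, in the order asked, and still so for the second after the job is handed in, with the robot touching nothing.
It also fails if it takes over 58 s, if anything falls off the work surface, if the arm or the gripper's body presses on something with over 40 N, if the wrist force passes 120 N, or if a joint passes its speed limit or range.

ROBOT

A 7-joint arm with a two-finger parallel gripper is mounted at the origin on the work surface. World frame = base frame: x ahead of the robot, y to its left, z up, the work surface at z = 0. Lengths are in m, angles in degrees, forces in N, time in s.
With the tool pointing down it reaches from about 0.425 to 0.875 m from the base axis. Payload 4.7 kg.
Tool frame: the origin (TCP) lies midway between the tips of the shut fingers; the grasp point (between the pads) lies 19 mm behind it; z points along the fingers, y is the direction in which the jaws open and shut (so a half turn about z gives the same grasp; the last joint's range is limited). The gripper opens to 87 mm and grips with 3 to 60 N. Pads are 19 mm wide; open, the fingers measure 117 mm over their backs; the gripper's body (75 mm by 190 mm) begins 51 mm behind the grasp point.
Start: joints at [65.266, 18.392, -4.016, 83.108, 1.295, 78.541, -3.26], TCP at [0.28, -0.587, 0.223] pointing down, gripper open.
Joint ranges: [-163.93, 163.93], [-17.29, 119.83], [-79.2, 71.16], [3.27, 140.29], [-89.18, 269.18], [5.43, 117.66], [-154.24, 154.24]. Speed limits (degrees/s): [147.25, 147.25, 180, 180, 180, 180, 180].

INTERFACE

Orientations are given as [roll, pitch, yaw] about the fixed x, y, z axes, in that order (R = Rz(yaw) Ry(pitch) Rx(roll)).
In Python, from cell import env gives the robot as it stands. The module is installed in compiled form; this text tells all that it offers.
- The arm moves only by the tool servo_tool, never from a script. Its argument "plan" is a list of rows, each a list of 3 entries, a list of its own where there are three numbers: the opening, from 0 (shut) to 1 (fully open), then the shift along the tool's x, y, z in cm, then the turn, a rotation vector about the tool's x, y, z in degrees. A call has 1 to 20 rows; each row shifts and turns the pose as measured when the row begins, along the tool's axes as they then stand; what a row does not reach is not made up. A row lasts 1/12 s, in which the tool goes at most 41.7 mm and 7.16 degrees, less where a joint would pass 70% of its speed; a pose out of reach is approached as far as the arm can. A call is refused whole if a number of a shift passes 4.17 or a number of a turn 7.16, either way. A call with a gripper value outside its range is refused whole. The fingers move at their own pace and stop on an object; "force" is the grip in N (left out, the last holds). Time passes only in rows, so rows that do not move let the fingers close. It gives the time, the measured TCP pose, the force and the opening at its end, in the units of the state.
- env.get_obs(): the state, without advancing time (a new reading comes with each control period).
- env.read_camera(name): name is "scene" or "top" or "wrist"; returns a dict with "image" (420x560x3 uint8, blue, green, red), "fx", "fy", "cx", "cy" (pixels), "k1" (the pictures are not rectified: a ray, as slopes to the right and down, at radius r is drawn at 1 + k1 r^2 times it, then the intrinsics apply), "rvec" (rotation vector, rad) and "tvec" (3), from world to camera coordinates, as OpenCV has them; the wrist camera has in their place "T_tool_cam" (4x4, takes a point from camera to tool coordinates, whose origin is the TCP and whose axes are the flange's). Camera axes: x right, y down, z forward; pixel columns grow to the right and rows downward; lengths in m; the calibration is good to about 2 mm. A picture is of the moment at which its call begins: read the wrist's pose just before it. There is no depth.
- env.sign_off(): hands the job in, once; it reports no verdict.
The state is a dict: "time_s": time; "qpos": joint angles; "joint_velocities": joint speeds; "effort": joint torques, N m; "tool_pos": TCP position; "tool_rot": TCP orientation; "force": force on the tool from outside, world axes, zero at the start; "wrist_torque": the same for the moment, N m; "grip_width": finger opening in m.
Only numpy, scipy, OpenCV 4.12 (cv2) and the standard library are available. Lean on these libraries where they do the work, as an engineer would, in place of code of your own. Each camera call takes 0.05 s, during which the arm holds its last target. There are 200 camera calls.

## Working session

There is one attempt and no reset: what is moved stays moved. The work goes in short steps, Python scripts to look and compute and a tool call to move; the robot and the scene stay as the last step left them, time stands still between calls to the robot, and variables do not carry over. Pictures are saved under pics/ and viewed, about 8 in all and at most 12, crops included, and the job is handed in when it is done.

Besides the shell and the picture viewer there is one more tool, called after "Request:" as name(argument=value, ...) on one line, values as JSON. servo_tool: Moves the arm, as the interface text tells. Its arguments: {"type":"object","properties":{"plan":{"type":"array"},"force":{"type":"number"}},"required":["plan"]}

```bash
mkdir -p pics
cat > h.py <<'E'
from cell import env
import numpy as np, cv2
from scipy.spatial.transform import Rotation as R
def snap(n,f,crop=None,s=1):
    c=env.read_camera(n); im=c["image"]
    np.savez(f"pics/{f}.npz",**{k:v for k,v in c.items()})
    if crop: im=im[crop[1]:crop[3],crop[0]:crop[2]]
    cv2.imwrite(f"pics/{f}.png",cv2.resize(im,None,fx=s,fy=s,interpolation=cv2.INTER_CUBIC)); return c
def proj(c,P):
    T=cv2.Rodrigues(np.array(c["rvec"],float))[0]; p=np.atleast_2d(P)@T.T+np.array(c["tvec"]).ravel()
    u=p[:,:2]/p[:,2:]; u=u*(1+c["k1"]*(u**2).sum(1,keepdims=True))
    return u*[c["fx"],c["fy"]]+[c["cx"],c["cy"]]
E
python3 - <<'E'
from h import *
o=env.get_obs(); print(o)
a=snap("scene","s0");b=snap("top","t0")
for c in (a,b): print({k:v for k,v in c.items() if k!="image"})
im=np.hstack([a["image"],b["image"]])
E
```

```text
{'time_s': 0.0, 'qpos': array([65.26361408, 18.43774341, -4.01452514, 83.17873534,  1.29665782,
       78.53996913, -3.26166457]), 'joint_velocities': array([ 0.08660217, -0.01497013, -0.1843705 , -0.05016492, -0.06437542,
        0.04516115, -0.01282696]), 'effort': array([-4.82697978e-04, -4.91293001e+01, -4.04104041e-01, -3.12528241e+01,
       -6.39620307e-02,  4.38182498e-02,  1.82940507e-04]), 'tool_pos': array([ 0.27996942, -0.58597292,  0.22144272]), 'tool_rot': array([-1.79888889e+02,  7.87893523e-03,  2.55439394e+01]), 'force': array([ 0.09440493, -0.3082279 ,  1.2717746 ]), 'wrist_torque': array([-0.00905916,  0.07826632, -0.02671325]), 'grip_width': 0.08710216790604877}
{'fx': 516.8724065927761, 'fy': 516.8724065927761, 'cx': 274.9521388157398, 'cy': 213.55079955631854, 'k1': -0.02344349485998692, 'rvec': array([ 1.40783334,  2.08254516, -0.94653035]), 'tvec': array([ 0.22120014, -0.2801644 ,  1.26306125])}
{'fx': 520.7961729234235, 'fy': 520.7961729234235, 'cx': 274.64223035515937, 'cy': 205.61825120090862, 'k1': -0.17767068753292764, 'rvec': array([ 2.1559735 , -2.14802591,  0.13967696]), 'tvec': array([0.00111025, 0.58131456, 0.91338711])}
```

View pics/s0.png

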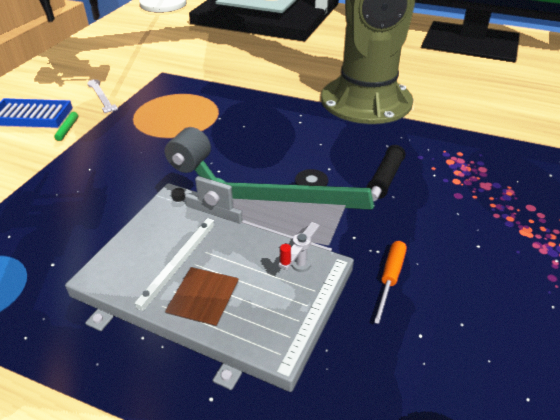

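View pics/t0.png

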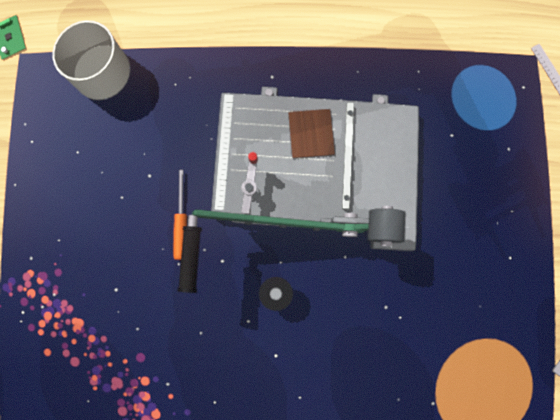

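```bash
cat > fit.py <<'E'
from h import *
from scipy.optimize import least_squares
S=np.load("pics/s0.npz");T=np.load("pics/t0.npz")
B=lambda x,y,z=36:np.array([x,y,z])/1e3
obs=[(T,B(-150,120),(221,94)),(T,B(230,120),(418,107)),(T,B(230,-120),(414,249)),
(S,B(-150,-120),(353,262)),(S,B(-150,120),(292,379)),(S,B(230,120),(70,286))]
def W(p,P): return R.from_euler("z",p[2]).apply(P)+[p[0],p[1],0]
def kn(a,z): return np.array([-80+50*np.sin(a),-70+50*np.cos(a),z])/1e3
def res(p):
    r=[(proj(c,W(p,P))[0]-uv) for c,P,uv in obs]
    r+=[proj(T,W(p,kn(p[3],119)))[0]-(253,156), proj(S,W(p,kn(p[3],119)))[0]-(286,246)]
    g=lambda y:np.array([-162,y*1000,155])/1e3
    r+=[proj(T,W(p,g(p[4])))[0]-(193,226),proj(T,W(p,g(p[4]-.1)))[0]-(188,291)]
    r+=[proj(S,W(p,g(p[4])))[0]-(378,193),proj(S,W(p,g(p[4]-.1)))[0]-(396,151)]
    return np.ravel(r)
if __name__=="__main__":
    f=least_squares(res,[.6,-.1,-1.57,0.05,-.15],loss="soft_l1"); p=f.x
    print(p, np.degrees(p[2])); print(res(p).reshape(-1,2).round(1))
    print("knob",W(p,kn(p[3],104)),"grip",W(p,np.array([-.162,p[4]-.05,.155])),"pivot",W(p,B(-80,-70,82)),"hinge",W(p,B(100,-128,80)))
    np.save("p.npy",p)
E
python3 fit.py
```

```text
[ 0.66847943 -0.03321589 -1.63596993  0.0819894  -0.14925413] -93.73417262742345
[[ -1.2  -1. ]
 [ -0.3   0.1]
 [  0.5 -17.2]
 [  1.4  -5.9]
 [ -0.6   0.4]
 [ -6.2  -4.3]
 [ -2.2   1.2]
 [ -0.5  -0.9]
 [ -2.9   1.4]
 [ -3.1  -0.9]
 [ -1.6  -4.1]
 [ -0.6   2.2]]
knob [0.65329779 0.04384157 0.104     ] grip [0.48019897 0.1414171  0.155     ] pivot [0.60383824 0.05117319 0.082     ] hinge [ 0.53423843 -0.12466727  0.08      ]
```

Run:
```python
from fit import *
p=np.load("p.npy")
def ov(c,pr):
    x0,y0,x1,y1,s=pr
    im=cv2.resize(c["image"][y0:y1,x0:x1],None,fx=s,fy=s,interpolation=cv2.INTER_CUBIC)
    q=lambda P:((proj(c,W(p,P))[0]-[x0,y0]+.5)*s).astype(int)
    cs=[B(-150,-120),B(-150,120),B(230,120),B(230,-120)]
    cv2.polylines(im,[np.array([q(P) for P in cs])],True,(0,255,255),1)
    for P in [kn(p[3],119),kn(p[3],89),B(-80,-70,82),B(100,-128,80),np.array([-.162,p[4],.155]),np.array([-.162,p[4]-.1,.155])]:
        cv2.drawMarker(im,[int(v) for v in q(P)],(255,255,0),0,10,1)
    return im
cv2.imwrite("pics/o1.png",ov(T,(165,80,430,300,3))[:600,:800]); cv2.imwrite("pics/o2.png",ov(S,(60,120,430,395,2)))
```

```text
(no output)
```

View pics/o1.png

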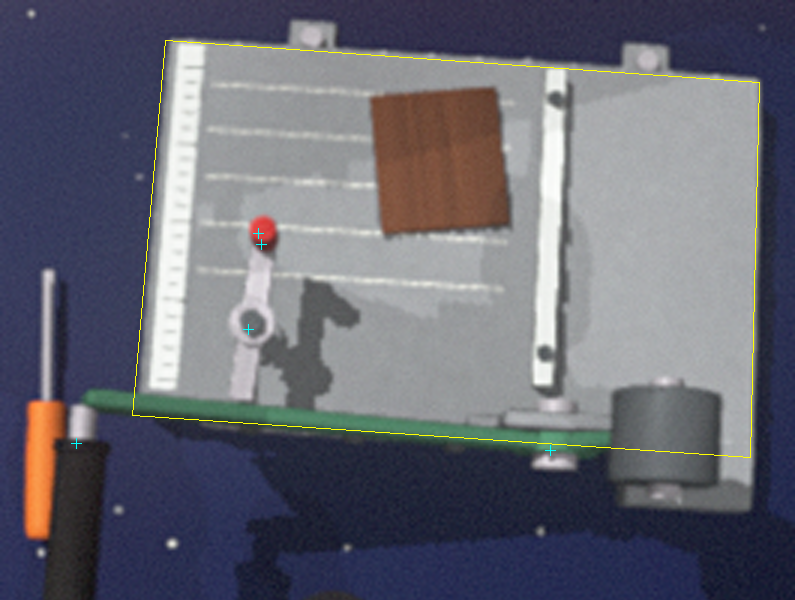

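View pics/o2.png

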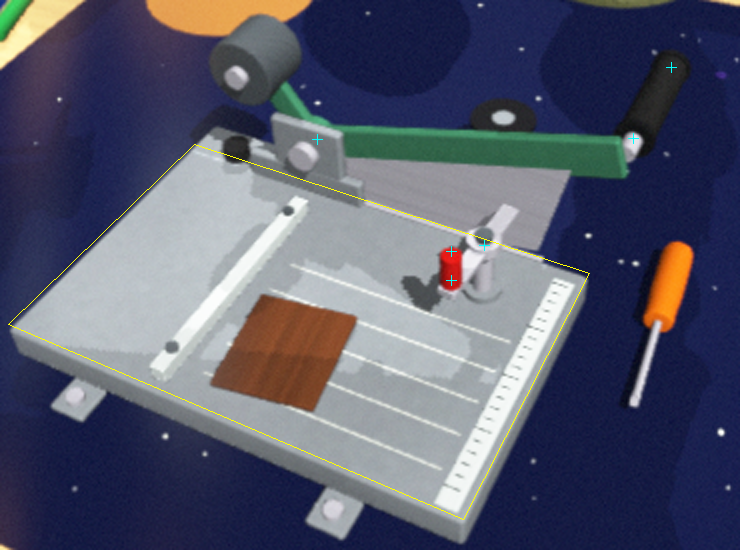

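```bash
python3 - <<'E'
s=open("fit.py").read()
s=s.replace("(T,B(230,-120),(414,249)),","").replace("(353,262)","(354,258.5)").replace("(70,286)","(65,284.5)").replace("(221,94)","(220.7,93.2)").replace("(193,226)","(192,227.5)").replace("(378,193)","(376,190)").replace("(396,151)","(398,152)").replace("(253,156)","(252.5,156)").replace("-(286,246)","-(286,245.5)")
s=s.replace("obs=[","obs=[(T,B(-80,-70,92),(248.7,187.5)),")
open("fit.py","w").write(s)
E
python3 fit.py
python3 - <<'E'
from fit import *
p=np.load("p.npy")
print("latch aside knob",W(p,kn(1.3,104)))
for a in (0,.3,.5,.7,.8,.95):
    x,z=-262,75; X=100+x*np.cos(a)+z*np.sin(a); Z=80-x*np.sin(a)+z*np.cos(a)
    print(a,W(p,np.array([X,p[4]*1e3-50,Z])/1e3).round(3))
E
```

```text
[ 0.66938156 -0.03375165 -1.63173378  0.07439265 -0.15018145] -93.49145864852852
[[-1.3  0.8]
 [-0.9 -0.4]
 [-0.3 -0.8]
 [-0.3 -2.5]
 [-0.6  0.6]
 [-2.1 -1.9]
 [-1.6  0.8]
 [-0.9 -0.1]
 [-1.2  0.4]
 [-2.2 -0.4]
 [-0.2 -1.6]
 [-3.4  0.8]]
knob [0.65392631 0.04361697 0.104     ] grip [0.47943743 0.14013866 0.155     ] pivot [0.60438347 0.05036284 0.082     ] hinge [ 0.53552917 -0.12577087  0.08      ]
latch aside knob [0.61479956 0.00145983 0.104     ]
0 [0.479 0.14  0.155]
0.3 [0.477 0.106 0.229]
0.5 [0.475 0.072 0.271]
0.7 [0.473 0.03  0.306]
0.8 [0.471 0.007 0.32 ]
0.95 [ 0.469 -0.03   0.337]
```

Request:
servo_tool(plan=[[0,[0,0,-3.5],[0,0,0]],[0,[0,0,-3.5],[0,0,0]],[0,[0,0,-3.5],[0,0,0]],[0,[0,0,-3.5],[0,0,0]],[0,[3.3,-2.1,0],[0,0,0]],[0,[3.3,-2.1,0],[0,0,0]],[0,[3.3,-2.1,0],[0,0,0]],[0,[3.3,-2.1,0],[0,0,0]],[0,[3.3,-2.1,0],[0,0,0]],[0,[3.3,-2.1,0],[0,0,0]],[0,[3.3,-2.1,0],[0,0,0]],[0,[3.3,-2.1,0],[0,0,0]],[0,[3.3,-2.1,0],[0,0,0]],[0,[3.3,-2.1,0],[0,0,0]],[0,[3.3,-2.1,0],[0,0,0]],[0,[3.3,-2.1,0],[0,0,0]],[0,[3.3,-2.1,0],[0,0,0]],[0,[3.3,-2.1,0],[0,0,0]],[0,[3.3,-2.1,0],[0,0,0]],[0,[3.3,-2.1,0],[0,0,0]]], force=20)

```text
time_s: 1.77
tool_pos: [0.6201, -0.0447, 0.3578]
tool_rot: [-179.2, 0.6, 24.0]
force: [0.1, 0.0, 1.2]
grip_width: -0.0001
```

```bash
cat >> h.py <<'E'
def delta(pos,rpy):
    o=env.get_obs(); r=R.from_euler("xyz",o["tool_rot"],degrees=True)
    print("t%.2f"%o["time_s"],"pos",o["tool_pos"].round(4),"rot",o["tool_rot"].round(1),"F",o["force"].round(1),"q",o["qpos"].round(0),"w",round(o["grip_width"],3))
    print("shift cm",(r.inv().apply(np.array(pos)-o["tool_pos"])*100).round(2),"turn deg",np.degrees((r.inv()*R.from_euler("xyz",rpy,degrees=True)).as_rotvec()).round(1))
E
python3 -c "
from h import *
delta([.679,.060,.30],[180,0,47])"
```

```text
t1.77 pos [ 0.6201 -0.0447  0.3578] rot [-179.2    0.6   24. ] F [0.1 0.  1.2] q [ 24.  16. -29.  72.   7.  94. -69.] w -0.0
shift cm [ 9.7  -7.09  5.78] turn deg [ -0.9   0.5 -23. ]
```

Request:
servo_tool(plan=[[0,[3.2,-2.4,0],[0,0,0]],[0,[3.2,-2.4,0],[0,0,0]],[0,[3.2,-2.4,0],[0,0,0]],[0,[0,0,3],[0,0,-6]],[0,[0,0,3],[0,0,-6]],[0,[0,0,0],[0,0,-6]],[0,[0,0,0],[0,0,-6]],[0,[0,0,0],[0,0,0]],[0,[0,0,0],[0,0,0]]])

```text
time_s: 2.52
tool_pos: [0.6803, 0.0848, 0.2864]
tool_rot: [-178.2, 0.1, 50.2]
force: [-0.2, -1.0, 0.3]
grip_width: 0.0004
```

```bash
python3 -c "
from h import *
delta([.679,.060,.15],[180,0,47])"
```

```text
t2.52 pos [0.6803 0.0848 0.2864] rot [-1.782e+02  1.000e-01  5.020e+01] F [-0.2 -1.   0.3] q [ 15.  27. -35.  69.  13.  90. -58.] w 0.0
shift cm [-1.95  1.91 13.59] turn deg [-1.8  0.2  3.2]
```

Request:
servo_tool(plan=[[0,[-1.4,1.3,2],[-1.8,0,3]],[0,[-0.7,0.6,3],[0,0,0]],[0,[0,0,3],[0,0,0]],[0,[0,0,3],[0,0,0]],[0,[0,0,2],[0,0,0]],[0,[0,0,0],[0,0,0]],[0,[0,0,0],[0,0,0]]])

```text
time_s: 3.1
tool_pos: [0.6833, 0.0525, 0.1558]
tool_rot: [179.5, -0.1, 45.6]
force: [0.8, -0.3, 1.4]
grip_width: 0.0005
```

```bash
python3 -c "
from h import *
delta([.679,.060,.102],[180,0,47])
snap('scene','s1',(200,80,440,320),3); c=cv2.imread('pics/s1.png'); cv2.imwrite('pics/s1.png',c[:600])"
```

```text
t3.10 pos [0.6833 0.0525 0.1558] rot [ 1.795e+02 -1.000e-01  4.560e+01] F [ 0.8 -0.3  1.4] q [ 17.  28. -33.  82.  16.  74. -61.] w 0.001
shift cm [ 0.22 -0.87  5.37] turn deg [ 0.5 -0.1 -1.4]
```

View pics/s1.png

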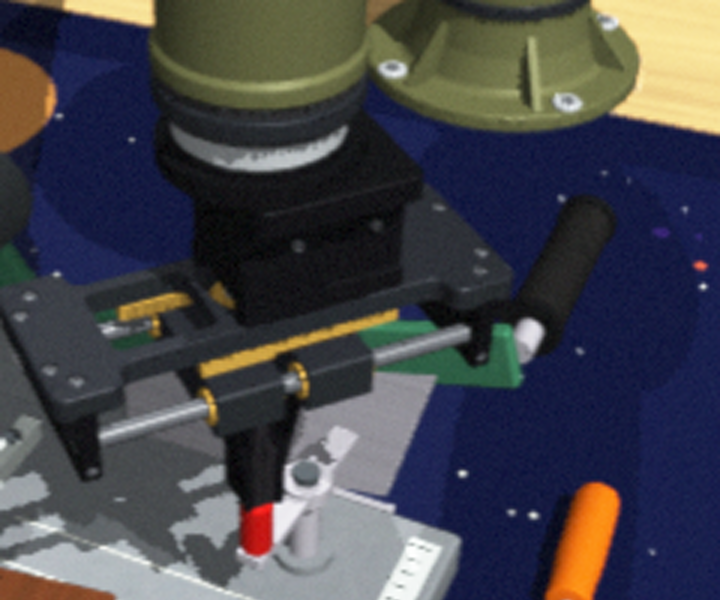

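Request:
servo_tool(plan=[[0,[0.4,-0.9,0],[0,0,-1.4]],[0,[0,0,0],[0,0,0]],[0,[0,0,2],[0,0,0]],[0,[0,0,2],[0,0,0]],[0,[0,0,1.2],[0,0,0]],[0,[0,0,0],[0,0,0]],[0,[0,0,0],[0,0,0]]])

```text
time_s: 3.73
tool_pos: [0.687, 0.0667, 0.1158]
tool_rot: [178.8, -1.0, 47.2]
force: [0.3, -0.1, -0.9]
grip_width: 0.0004
```

```bash
python3 -c "
from h import *
delta([.632,.010,.102],[180,0,47])"
```

```text
t3.73 pos [0.687  0.0667 0.1158] rot [178.8  -1.   47.2] F [ 0.3 -0.1 -0.9] q [ 16.  29. -33.  85.  17.  69. -62.] w 0.0
shift cm [-7.92 -0.21  1.24] turn deg [ 1.2 -1.   0.2]
```

Lower a bit more, then start the sweep.

Request:
servo_tool(plan=[[0,[0,0,1.2],[1.2,-1,0]],[0,[0,0,0],[0,0,0]],[0,[-0.8,0,0],[0,0,0]],[0,[-0.8,0,0],[0,0,0]],[0,[-0.8,0,0],[0,0,0]],[0,[-0.8,0,0],[0,0,0]],[0,[-0.8,0,0],[0,0,0]]])

```text
time_s: 4.32
tool_pos: [0.6632, 0.0387, 0.1122]
tool_rot: [179.5, -0.7, 47.3]
force: [1.5, 1.0, -1.1]
grip_width: 0.0005
```

```bash
python3 -c "
from h import *
delta([.632,.010,.102],[180,0,47])"
```

```text
t4.32 pos [0.6632 0.0387 0.1122] rot [179.5  -0.7  47.3] F [ 1.5  1.  -1.1] q [ 20.  27. -33.  88.  16.  68. -59.] w 0.001
shift cm [-4.24 -0.36  0.96] turn deg [ 0.5 -0.7  0.3]
```

Request:
servo_tool(plan=[[0,[-0.5,-0.1,0.7],[0,0,0]],[0,[-0.7,-0.1,0.3],[0,0,0]],[0,[-0.8,0,0.2],[0,0,0]],[0,[-0.8,0,0.1],[0,0,0]],[0,[-0.8,0,0.1],[0,0,0]]])

```text
time_s: 4.73
tool_pos: [0.635, 0.0123, 0.0989]
tool_rot: [179.4, -1.0, 47.3]
force: [-0.1, 4.8, 1.5]
grip_width: 0.0007
```

```bash
python3 -c "
from h import *
delta([.632,.010,.102],[180,0,47])"
```

```text
t4.73 pos [0.635  0.0123 0.0989] rot [179.4  -1.   47.3] F [-0.1  4.8  1.5] q [ 23.  24. -33.  94.  14.  65. -56.] w 0.001
shift cm [-0.36 -0.06 -0.31] turn deg [ 0.6 -1.   0.3]
```

Request:
servo_tool(plan=[[0,[-0.7,0,-0.1],[0,0,0]],[0,[-0.7,0,0],[0,0,0]],[0,[-0.6,0,0],[0,0,0]]])

```text
time_s: 4.98
tool_pos: [0.6318, 0.0116, 0.1006]
tool_rot: [179.1, -3.1, 47.7]
force: [10.8, 9.3, -6.0]
grip_width: 0.0005
```

```bash
python3 -c "
from h import *
delta([.632,.010,.102],[180,0,47])
c=snap('top','t1',(180,90,430,290),3)"
```

```text
t4.98 pos [0.6318 0.0116 0.1006] rot [179.1  -3.1  47.7] F [10.8  9.3 -6. ] q [ 25.  23. -34.  96.  12.  63. -54.] w 0.0
shift cm [-0.09  0.13 -0.14] turn deg [ 0.9 -3.1  0.6]
```

View pics/t1.png

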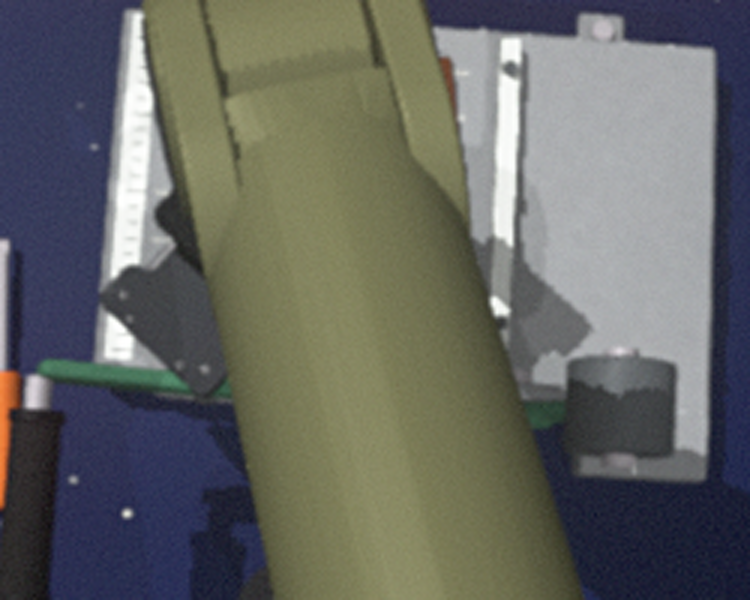

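Request:
servo_tool(plan=[[0,[1,0,0],[0,0,0]],[0,[1.2,0,0],[0,2,0]],[0,[1,0,0],[0,0,0]],[0,[0,0,-3],[0,0,0]],[0,[0,0,-4],[0,0,0]],[0,[0,0,-4],[0,0,0]],[0,[0,0,-4],[0,0,0]],[0,[0,0,-4],[0,0,0]],[0,[0,0,-4],[0,0,0]],[0,[0,0,0],[0,0,0]]])

```text
time_s: 5.87
tool_pos: [0.6303, 0.0177, 0.3327]
tool_rot: [179.9, -3.6, 47.5]
force: [1.0, 0.0, 1.1]
grip_width: 0.0002
```

```bash
python3 -c "
from h import *
delta([.46,.30,.30],[180,0,90])
c=snap('scene','s2',(160,60,440,290),2.6)"
```

```text
t5.87 pos [0.6303 0.0177 0.3327] rot [179.9  -3.6  47.5] F [1.  0.  1.1] q [ 26.  16. -36.  77.   7.  87. -51.] w 0.0
shift cm [  9.09 -31.63   3.78] turn deg [  1.5  -3.4 -42.5]
```

View pics/s2.png

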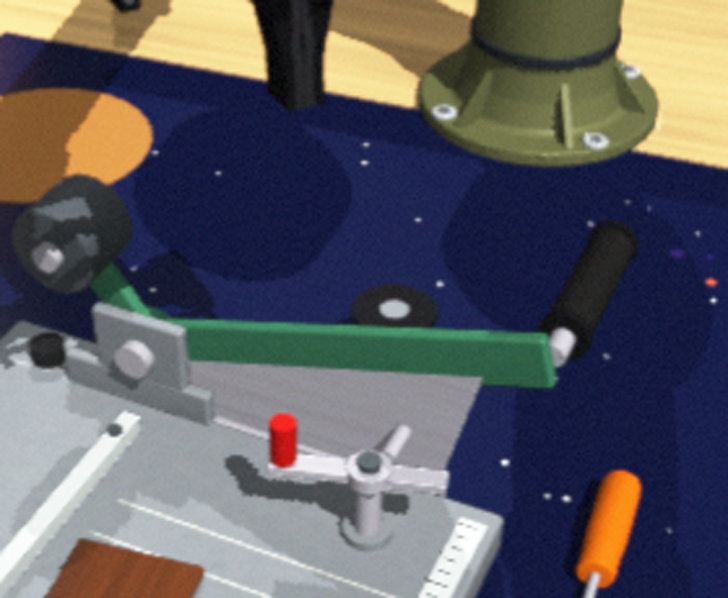

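```bash
python3 -c "
from fit import *
p=np.load('p.npy')
for a in (1,1.1,1.2,1.25,1.3): print(a,proj(S,W(p,kn(a,119)))[0].round(1))"
```

```text
1 [267.7 227.3]
1.1 [267.5 224.9]
1.2 [267.6 222.6]
1.25 [267.8 221.4]
1.3 [268.1 220.3]
```

Request:
servo_tool(plan=[[0,[0,0,0],[0,-3,-6]],[0,[0,0,0],[0,0,-6]],[0,[0,0,0],[0,0,-6]],[0,[0,0,0],[0,0,-6]],[0,[0,0,0],[0,0,-6]],[0,[0,0,0],[0,0,-6]],[0,[0,0,0],[0,0,-6]],[0,[3.1,-1.9,0],[0,0,0]],[0,[3.1,-1.9,0],[0,0,0]],[0,[3.1,-1.9,0],[0,0,0]],[0,[3.1,-1.9,0],[0,0,0]],[0,[3.1,-1.9,0],[0,0,0]],[0,[3.1,-1.9,0],[0,0,0]],[0,[3.1,-1.9,0],[0,0,0]],[0,[3.1,-1.9,0],[0,0,0]],[0,[0,0,0],[0,0,0]]])

```text
time_s: 7.25
tool_pos: [0.4572, 0.2558, 0.3034]
tool_rot: [-177.5, 1.4, 90.6]
force: [-0.9, 0.8, 0.1]
grip_width: 0.0007
```

```bash
python3 -c "
from h import *
delta([.455,.30,.33],[180,0,86.5])"
```

```text
t7.25 pos [0.4572 0.2558 0.3034] rot [-177.5    1.4   90.6] F [-0.9  0.8  0.1] q [ 15.   8. -52.  90.   6.  88. -36.] w 0.001
shift cm [ 4.36 -0.29 -2.75] turn deg [-2.5  1.5  4. ]
```

Request:
servo_tool(plan=[[0,[2,0,-1.5],[-2.5,0,4]],[0,[2,0,-1.5],[0,-5,0]],[0,[0,0,0],[0,-6.5,0]],[0,[0,0,0],[0,-6.5,0]],[0,[0,0,0],[0,-6.5,0]],[0,[0,0,0],[0,-6.5,0]],[0,[0,0,0],[0,-6.5,0]],[0,[0,0,0],[0,-6.5,0]],[0,[0,0,0],[0,0,0]]])

```text
time_s: 8.0
tool_pos: [0.46, 0.2895, 0.3148]
tool_rot: [-179.5, 40.8, 86.2]
force: [0.2, 0.9, -1.6]
grip_width: 0.0003
```

```bash
cat >> h.py <<'E'
# target tilt pose: tool = yaw86.5 down, turned -t about tool y
def tilt(t=45,yaw=86.5): return (R.from_euler("xyz",[180,0,yaw],degrees=True)*R.from_rotvec([0,-t,0],degrees=True)).as_euler("xyz",degrees=True)
E
python3 -c "
from h import *
r=tilt(); M=R.from_euler('xyz',r,degrees=True).as_matrix(); print(r,M.round(2))
G=np.array([.455,.1400,.155]); n=-M[:,0]; d=M[:,2]
C=G-n*.0235+d*.025; print('contact TCP',C)
P2=C-n*.03-d*.10; print(P2); delta(P2,r)"
```

```text
[180.   45.   86.5] [[ 0.04  1.   -0.04]
 [ 0.71 -0.06 -0.71]
 [-0.71  0.   -0.71]]
contact TCP [0.45493525 0.13894132 0.12070532]
[0.46054707 0.23069374 0.1702028 ]
t8.00 pos [0.46   0.2895 0.3148] rot [-179.5   40.8   86.2] F [ 0.2  0.9 -1.6] q [-36.  28. -21.  72.  31. 118. -56.] w 0.0
shift cm [ 5.02  0.56 14.77] turn deg [-0.6 -4.2 -0.2]
```

Request:
servo_tool(plan=[[0,[1.5,0,2.5],[0,1,0]],[0,[1.5,0,2.5],[0,0,0]],[0,[1.5,0,2.5],[0,0,0]],[0,[0,0,2.5],[0,0,0]],[0,[0,0,0],[0,0,0]]])

```text
time_s: 8.42
tool_pos: [0.4548, 0.2601, 0.203]
tool_rot: [-179.6, 40.0, 86.6]
force: [0.4, -0.6, 0.1]
grip_width: 0.0007
```

```bash
python3 -c "
from h import *
print(env.get_obs()['qpos'].round(2))
delta([.4605,.2307,.1702],tilt())"
```

```text
[-32.49  27.81 -21.94  84.3   30.16 105.04 -60.31]
t8.42 pos [0.4548 0.2601 0.203 ] rot [-179.6   40.    86.6] F [ 0.4 -0.6  0.1] q [-32.  28. -22.  84.  30. 105. -60.] w 0.001
shift cm [-0.11  0.78  4.37] turn deg [-0.4 -5.   0.1]
```

Request:
servo_tool(plan=[[0,[0,0.4,2.2],[0,-2.5,0]],[0,[0,0.3,2.2],[0,-2.5,0]],[0,[0,0,0],[0,0,0]],[0,[0,0,0],[0,0,0]]])

```text
time_s: 8.75
tool_pos: [0.4599, 0.2294, 0.1703]
tool_rot: [-179.5, 45.0, 86.6]
force: [-0.1, -0.6, 1.2]
grip_width: 0.0008
```

```bash
python3 -c "
from h import *
print(env.get_obs()['qpos'].round(2))
delta([.4563,.160,.0994],tilt())
snap('scene','s3',(230,60,480,280),3); c=cv2.imread('pics/s3.png'); cv2.imwrite('pics/s3.png',c[:600])"
```

```text
[-32.7   30.35 -20.42  87.1   32.94 104.28 -61.28]
t8.75 pos [0.4599 0.2294 0.1703] rot [-179.5   45.    86.6] F [-0.1 -0.6  1.2] q [-33.  30. -20.  87.  33. 104. -61.] w 0.001
shift cm [0.1  0.14 9.93] turn deg [-0.5 -0.   0.1]
```

View pics/s3.png

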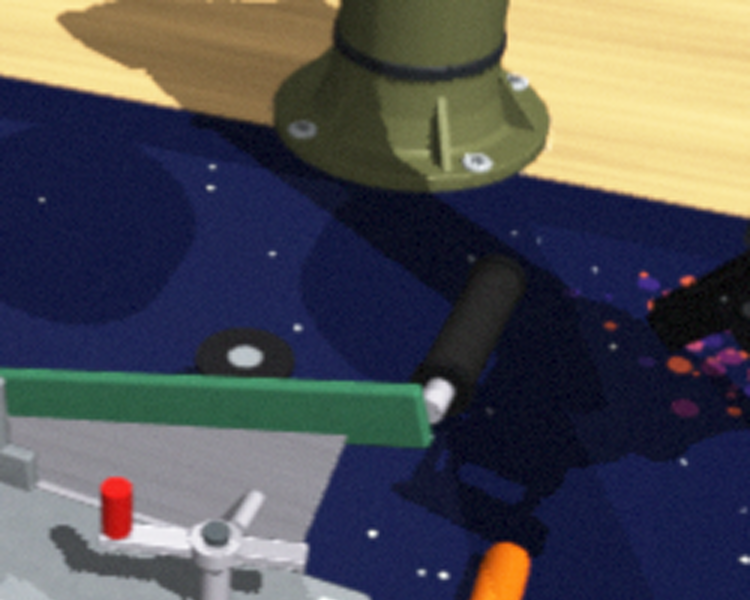

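Request:
servo_tool(plan=[[0,[0.1,0.1,3],[0,0,0]],[0,[0,0,3],[0,0,0]],[0,[0,0,2.5],[0,0,0]],[0,[0,0,0.8],[0,0,0]],[0,[0,0,0],[0,0,0]],[0,[0,0,0],[0,0,0]]])

```text
time_s: 9.3
tool_pos: [0.4596, 0.1715, 0.1082]
tool_rot: [179.7, 44.0, 86.2]
force: [-0.5, 0.5, -0.1]
grip_width: 0.0005
```

```bash
python3 -c "
from h import *
print(env.get_obs()['qpos'].round(2))
delta([.455,.139,.1207],tilt())
snap('scene','s4',(290,80,490,280),3)"
```

```text
[-29.05  28.96 -19.36  96.53  34.26  94.59 -62.19]
t9.30 pos [0.4596 0.1715 0.1082] rot [179.7  44.   86.2] F [-0.5  0.5 -0.1] q [-29.  29. -19.  97.  34.  95. -62.] w 0.001
shift cm [-3.22 -0.26  1.37] turn deg [ 0.1 -1.  -0.2]
```

View pics/s4.png

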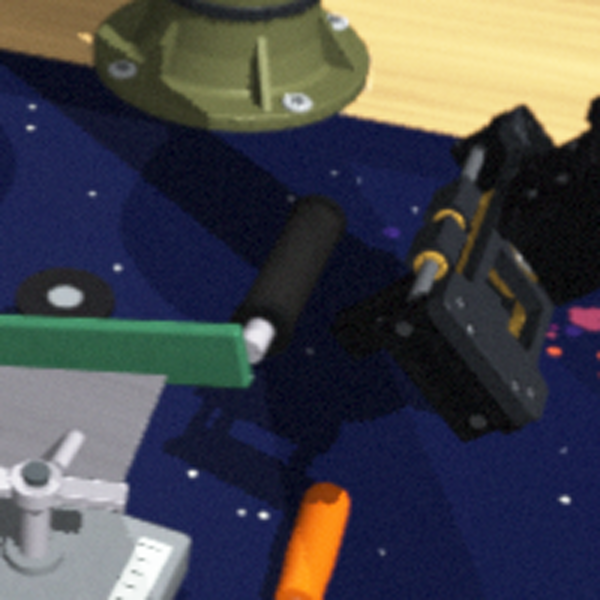

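Request:
servo_tool(plan=[[0,[0,0,1.4],[0,-1,0]],[0,[-0.6,-0.2,0],[0,0,0]],[0,[-0.6,0,0],[0,0,0]],[0,[-0.5,0,0],[0,0,0]],[0,[-0.5,0,0],[0,0,0]],[0,[-0.4,0,0],[0,0,0]]])

```text
time_s: 9.85
tool_pos: [0.4571, 0.1474, 0.1198]
tool_rot: [179.4, 44.7, 86.3]
force: [0.3, 0.3, 0.0]
grip_width: 0.0003
```

```bash
cat >> h.py <<'E'
def gpos(a,off=-.074+.05-.05):
    p=np.load("p.npy"); x,z=-.262,.075
    P=np.array([.1+x*np.cos(a)+z*np.sin(a),p[4]-.05-.024,.08-x*np.sin(a)+z*np.cos(a)])
    return R.from_euler("z",p[2]).apply(P)+[p[0],p[1],0]
def target(a,t,L=.025,h=.0235):
    M=R.from_euler("xyz",tilt(t),degrees=True).as_matrix()
    return gpos(a)+M[:,0]*h+M[:,2]*L
E
python3 -c "
from h import *
print(env.get_obs()['qpos'].round(1))
for a,t in ((0,45),(.1,42),(.3,37)): print(a,target(a,t).round(4)); delta(target(a,t),tilt(t))"
```

```text
[-27.9  26.5 -19.   98.9  34.9  94.4 -60.9]
0 [0.4554 0.1405 0.1207]
t9.85 pos [0.4571 0.1474 0.1198] rot [179.4  44.7  86.3] F [0.3 0.3 0. ] q [-28.  27. -19.  99.  35.  94. -61.] w 0.0
shift cm [-0.55 -0.13  0.42] turn deg [ 0.5 -0.3 -0.1]
0.1 [0.455  0.1336 0.1465]
t9.85 pos [0.4571 0.1474 0.1198] rot [179.4  44.7  86.3] F [0.3 0.3 0. ] q [-28.  27. -19.  99.  35.  94. -61.] w 0.0
shift cm [-2.86 -0.11 -0.91] turn deg [ 0.5  2.7 -0.1]
0.3 [0.4536 0.1115 0.195 ]
t9.85 pos [0.4571 0.1474 0.1198] rot [179.4  44.7  86.3] F [0.3 0.3 0. ] q [-28.  27. -19.  99.  35.  94. -61.] w 0.0
shift cm [-7.85 -0.08 -2.8 ] turn deg [ 0.5  7.7 -0.1]
```

Request:
servo_tool(plan=[[0,[-0.5,-0.1,0.4],[0,0,0]],[0,[-0.5,0,0],[0,0,0]],[0,[-0.5,0,-0.1],[0,0.5,0]],[0,[-0.5,0,-0.2],[0,0.5,0]],[0,[-0.6,0,-0.3],[0,0.5,0]],[0,[-0.6,0,-0.3],[0,0.5,0]],[0,[-0.6,0,-0.3],[0,0.5,0]]])

```text
time_s: 10.43
tool_pos: [0.4555, 0.1324, 0.1516]
tool_rot: [179.2, 40.9, 86.9]
force: [1.0, 3.9, -1.8]
grip_width: 0.0002
```

```bash
python3 -c "
from h import *
print(env.get_obs()['qpos'].round(1))
for a,t in ((.1,42),(.3,37)): print(a,target(a,t).round(4)); delta(target(a,t),tilt(t))"
```

```text
[-25.1  20.4 -19.5 100.9  33.1  92.9 -56.4]
0.1 [0.455  0.1336 0.1465]
t10.43 pos [0.4555 0.1324 0.1516] rot [179.2  40.9  86.9] F [ 1.   3.9 -1.8] q [-25.  20. -19. 101.  33.  93. -56.] w 0.0
shift cm [ 0.42 -0.06  0.31] turn deg [ 1.1 -1.1  0.3]
0.3 [0.4536 0.1115 0.195 ]
t10.43 pos [0.4555 0.1324 0.1516] rot [179.2  40.9  86.9] F [ 1.   3.9 -1.8] q [-25.  20. -19. 101.  33.  93. -56.] w 0.0
shift cm [-4.42 -0.04 -1.91] turn deg [1.  3.9 0.3]
```

Request:
servo_tool(plan=[[0,[-0.65,0,-0.28],[0.2,0.5,0]],[0,[-0.65,0,-0.28],[0.2,0.5,0]],[0,[-0.65,0,-0.28],[0.2,0.5,0]],[0,[-0.65,0,-0.28],[0,0.5,0]],[0,[-0.65,0,-0.28],[0,0.5,0]],[0,[-0.65,0,-0.28],[0,0.5,0]],[0,[-0.65,0,-0.28],[0,0.5,0]],[0,[-0.65,0,-0.22],[0,0.5,0]]])

```text
time_s: 11.1
tool_pos: [0.4533, 0.1045, 0.2081]
tool_rot: [179.7, 36.3, 86.8]
force: [0.9, 3.2, 0.2]
grip_width: 0.0003
```

```bash
python3 -c "
from h import *
print(env.get_obs()['qpos'].round(1))
for a,t in ((.3,37),(.5,32)): print(a,target(a,t).round(4)); delta(target(a,t),tilt(t))"
```

```text
[-20.8  12.4 -18.9 101.2  29.8  93.5 -48.5]
0.3 [0.4536 0.1115 0.195 ]
t11.10 pos [0.4533 0.1045 0.2081] rot [179.7  36.3  86.8] F [0.9 3.2 0.2] q [-21.  12. -19. 101.  30.  93. -48.] w 0.0
shift cm [ 1.34 -0.01  0.64] turn deg [ 0.5 -0.7  0.3]
0.5 [0.4517 0.0804 0.2378]
t11.10 pos [0.4533 0.1045 0.2081] rot [179.7  36.3  86.8] F [0.9 3.2 0.2] q [-21.  12. -19. 101.  30.  93. -48.] w 0.0
shift cm [-3.7  -0.02 -0.96] turn deg [0.5 4.3 0.3]
```

Request:
servo_tool(plan=[[0,[-0.62,0,-0.18],[0.2,0.6,0]],[0,[-0.62,0,-0.17],[0.2,0.6,0]],[0,[-0.62,0,-0.16],[0.1,0.6,0]],[0,[-0.62,0,-0.15],[0,0.6,0]],[0,[-0.62,0,-0.14],[0,0.6,0]],[0,[-0.62,0,-0.13],[0,0.6,0]],[0,[-0.62,0,-0.12],[0,0.6,0]]])

```text
time_s: 11.68
tool_pos: [0.4499, 0.0681, 0.2451]
tool_rot: [-179.5, 31.9, 86.7]
force: [-0.0, 1.0, -0.7]
grip_width: 0.0004
```

```bash
python3 -c "
from h import *
print(env.get_obs()['qpos'].round(1))
for a,t in ((.5,32),(.7,26),(.85,22)): print(a,target(a,t).round(4)); delta(target(a,t),tilt(t))
snap('scene','s5',(180,40,460,270),2.6)"
```

```text
[-16.5   6.1 -16.9 101.9  26.5  93.  -40.6]
0.5 [0.4517 0.0804 0.2378]
t11.68 pos [0.4499 0.0681 0.2451] rot [-179.5   31.9   86.7] F [-0.   1.  -0.7] q [-16.   6. -17. 102.  27.  93. -41.] w 0.0
shift cm [ 1.44  0.11 -0.03] turn deg [-0.4 -0.1  0.1]
0.7 [0.4494 0.042  0.2734]
t11.68 pos [0.4499 0.0681 0.2451] rot [-179.5   31.9   86.7] F [-0.   1.  -0.7] q [-16.   6. -17. 102.  27.  93. -41.] w 0.0
shift cm [-3.71  0.09 -1.02] turn deg [-0.4  5.9  0.1]
0.85 [0.4474 0.0088 0.2944]
t11.68 pos [0.4499 0.0681 0.2451] rot [-179.5   31.9   86.7] F [-0.   1.  -0.7] q [-16.   6. -17. 102.  27.  93. -41.] w 0.0
shift cm [-7.64  0.08 -1.04] turn deg [-0.4  9.9  0.1]
```

View pics/s5.png

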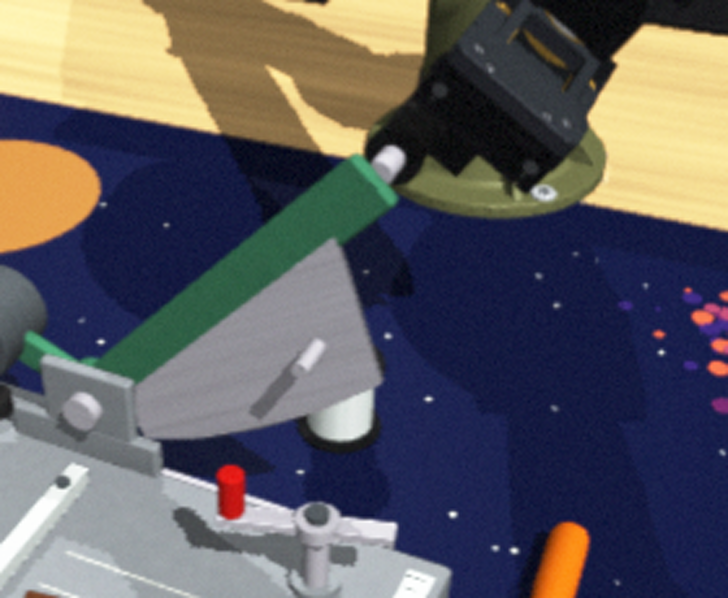

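Request:
servo_tool(plan=[[0,[-0.55,0,-0.2],[0,0.7,0]],[0,[-0.55,0,-0.2],[0,0.7,0]],[0,[-0.55,0,-0.18],[0,0.7,0]],[0,[-0.55,0,-0.16],[0,0.7,0]],[0,[-0.55,0,-0.14],[0,0.7,0]],[0,[-0.55,0,-0.1],[0,0.7,0]],[0,[-0.5,0,-0.1],[0,0.6,0]],[0,[-0.5,0,-0.1],[0,0.6,0]]])

```text
time_s: 12.4
tool_pos: [0.4472, 0.03, 0.2803]
tool_rot: [-179.5, 26.2, 86.4]
force: [-0.1, 0.3, -0.1]
grip_width: 0.0007
```

```bash
python3 -c "
from h import *
print(env.get_obs()['qpos'].round(1))
for a,t in ((.7,26),(.85,22),(.95,20)): print(a,target(a,t).round(4)); delta(target(a,t),tilt(t))"
```

```text
[-12.    0.  -13.6 102.   22.4  91.9 -31.4]
0.7 [0.4494 0.042  0.2734]
t12.40 pos [0.4472 0.03   0.2803] rot [-179.5   26.2   86.4] F [-0.1  0.3 -0.1] q [-12.   0. -14. 102.  22.  92. -31.] w 0.001
shift cm [1.4  0.15 0.09] turn deg [-0.5  0.2 -0.1]
0.85 [0.4474 0.0088 0.2944]
t12.40 pos [0.4472 0.03   0.2803] rot [-179.5   26.2   86.4] F [-0.1  0.3 -0.1] q [-12.   0. -14. 102.  22.  92. -31.] w 0.001
shift cm [-2.51  0.15 -0.33] turn deg [-0.5  4.2 -0.1]
0.95 [ 0.4459 -0.0152  0.3052]
t12.40 pos [0.4472 0.03   0.2803] rot [-179.5   26.2   86.4] F [-0.1  0.3 -0.1] q [-12.   0. -14. 102.  22.  92. -31.] w 0.001
shift cm [-5.15  0.15 -0.24] turn deg [-0.5  6.2 -0.1]
```

Request:
servo_tool(plan=[[0,[-0.5,0,-0.1],[0,0.6,0]],[0,[-0.5,0,-0.1],[0,0.6,0]],[0,[-0.5,0,-0.08],[0,0.6,0]],[0,[-0.5,0,-0.06],[0,0.6,0]],[0,[-0.5,0,-0.05],[0,0.6,0]],[0,[-0.4,0,0],[0,0.6,0]],[0,[0,0,0],[0,0,0]]])

```text
time_s: 12.98
tool_pos: [0.4455, 0.0007, 0.299]
tool_rot: [-179.6, 22.2, 86.2]
force: [-0.8, -0.9, 0.0]
grip_width: 0.0005
```

```bash
python3 -c "
from h import *
print(env.get_obs()['qpos'].round(1))
for a,t in ((.85,22),(.95,20)): print(a,target(a,t).round(4)); delta(target(a,t),tilt(t))
snap('scene','s6',(180,0,460,230),2.6)"
```

```text
[ -9.1  -3.4 -10.5 101.9  19.5  90.9 -24.8]
0.85 [0.4474 0.0088 0.2944]
t12.98 pos [0.4455 0.0007 0.299 ] rot [-179.6   22.2   86.2] F [-0.8 -0.9  0. ] q [ -9.  -3. -11. 102.  20.  91. -25.] w 0.0
shift cm [0.94 0.13 0.11] turn deg [-0.5  0.2 -0.3]
0.95 [ 0.4459 -0.0152  0.3052]
t12.98 pos [0.4455 0.0007 0.299 ] rot [-179.6   22.2   86.2] F [-0.8 -0.9  0. ] q [ -9.  -3. -11. 102.  20.  91. -25.] w 0.0
shift cm [-1.7   0.14  0.02] turn deg [-0.5  2.2 -0.3]
```

View pics/s6.png

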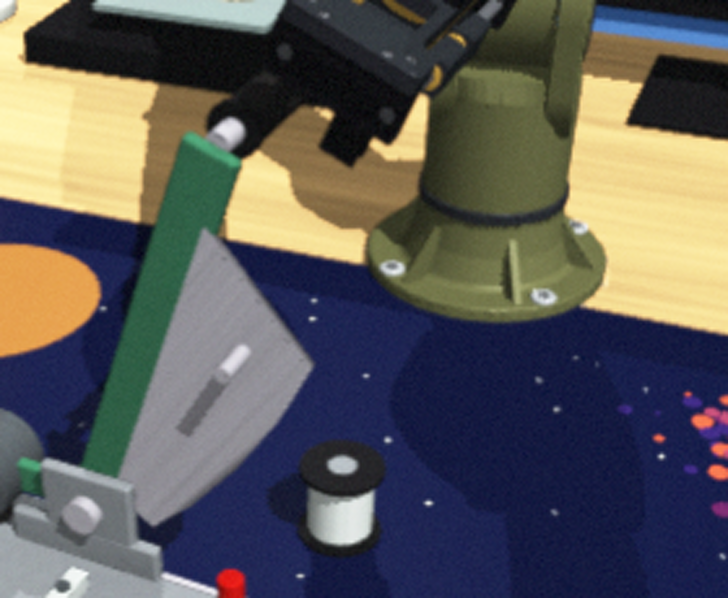

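Request:
servo_tool(plan=[[0,[1,0,0],[0,0,0]],[0,[2,0,0],[0,0,0]],[0,[3,0,0],[0,0,0]],[0,[3,0,-0.5],[0,0,0]],[0,[3,0,-0.5],[0,0,0]],[0,[3,0,-0.5],[0,0,0]],[0,[3,0,-0.5],[0,0,0]],[0,[0,0,0],[0,0,0]],[0,[0,0,0],[0,0,0]],[0,[0,0,0],[0,0,0]],[0,[0,0,0],[0,0,0]],[0,[0,0,0],[0,0,0]]])

```text
time_s: 14.03
tool_pos: [0.4534, 0.1912, 0.2403]
tool_rot: [-179.1, 22.1, 86.8]
force: [-0.6, -0.1, 0.6]
grip_width: 0.0004
```

```bash
python3 -c "
from fit import *
delta([.445,.14,.24],tilt(22)); p=np.load('p.npy')
c=snap('scene','s7',(60,0,440,400),1.5)
for a in (.8,.9,.95):
    g=gpos(a); e=[g+R.from_euler('z',p[2]).apply([0,s,0]) for s in (.074,-.026)]
    print(a,((proj(c,np.array(e))-[60,0])*1.5).round(0).tolist())
for a in (1.1,1.2,1.3): print(a,((proj(c,W(p,kn(a,119)))[0]-[60,0])*1.5).round(1))"
```

```text
t14.03 pos [0.4534 0.1912 0.2403] rot [-179.1   22.1   86.8] F [-0.6 -0.1  0.6] q [-20.  10. -20.  95.  19.  92. -46.] w 0.0
shift cm [-4.77 -0.52  1.97] turn deg [-0.8  0.1  0.2]
0.8 [[351.0, 98.0], [393.0, 57.0]]
0.9 [[326.0, 81.0], [370.0, 41.0]]
0.95 [[313.0, 73.0], [358.0, 34.0]]
1.1 [311.2 337.4]
1.2 [311.4 333.9]
1.3 [312.1 330.5]
```

View pics/s7.png

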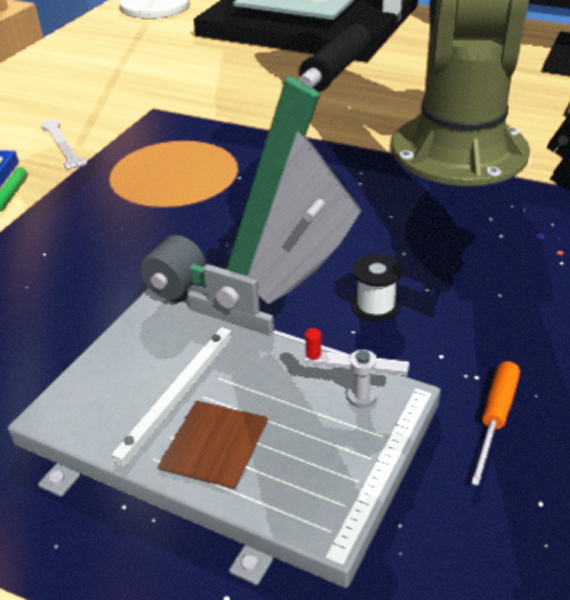

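```bash
python3 -c "
from fit import *
p=np.load('p.npy')
def red(c):
    i=c['image'].astype(int); m=(i[...,2]>120)&(i[...,1]<70)&(i[...,0]<70); m[:120]=0; m[300:]=0; m[:,:215]=0; m[:,330:]=0
    return np.argwhere(m).mean(0)[::-1], m.sum()
c=env.read_camera('top')
for n,(k0,k1) in {'top':(T,c),'scene':(S,env.read_camera('scene'))}.items():
    a,b=red(k0),red(k1); print(n,a,b)
    for x in (1.15,1.2,1.25,1.3): print(x,(b[0]-a[0]).round(1),(proj(k0,W(p,kn(x,108)))[0]-proj(k0,W(p,kn(p[3],108)))[0]).round(1))
"
```

```text
top (array([253.18181818, 157.09090909]), np.int64(33)) (array([277.175, 179.6  ]), np.int64(40))
1.15 [24.  22.5] [23.3 18.3]
1.2 [24.  22.5] [23.7 19.7]
1.25 [24.  22.5] [24.1 21.1]
1.3 [24.  22.5] [24.5 22.5]
scene (array([282.08717949, 255.54358974]), np.int64(195)) (array([257.50202429, 242.32793522]), np.int64(247))
1.15 [-24.6 -13.2] [-17.5 -21.6]
1.2 [-24.6 -13.2] [-17.4 -22.8]
1.25 [-24.6 -13.2] [-17.2 -24. ]
1.3 [-24.6 -13.2] [-16.9 -25.1]
```

```bash
python3 -c "
from h import *
print(env.sign_off())"
```

```text
the job is handed in; nothing more can be done
None
```

I swung the latch aside with the shut fingertips until it met its stop. Then I pushed the lever up steadily from under its grip, past the balance point, and the counterweight took it the rest of the way. I handed the job in at about 14 s of robot time, with the arm backed off to the front and reading only sensor noise for force.

- **Latch:** about 14 N built up where I expected the stop. In the top camera the red knob's shift since the start fits 1.3 rad; by eye in the scene picture it is 1.25 to 1.3.
- **Lever:** in the final scene picture the grip's near end lies where a lever at 0.95 rad should be, and the counterweight rests at the rear. It had already run ahead of the finger by then and stayed up about a second after I withdrew.
- **Bystanders:** the offcut, reel and screwdriver look unmoved in the final picture.
- **Check that disagreed:** an automatic red-colour check on the scene camera did not fit any latch angle. The brown offcut probably got into its mask, so I set it aside.
- **Joint limit:** joint 6 read about 118° (rounded; limit 117.66°) while I was tilting the tool. I didn't take an exact reading there, so I can't rule out that it touched the limit; it was back at 105° right after.

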